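Lay the iron's carton down in its taped sales space

ROBOT

A 6-joint arm with a two-finger parallel gripper is mounted at the origin on the work surface. World frame = base frame: x ahead of the robot, y to its left, z up, the work surface at z = 0. Lengths are in m, angles in degrees, forces in N, time in s.
With the tool pointing down it reaches from about 0.3 to 0.75 m from the base axis. Payload 8.5 kg.
Tool frame: the origin (TCP) lies at the very end of the fingers, on their centre line; the grasp point (between the pads) lies 19 mm behind it; z points along the fingers, y is the line along which they close (so a half turn about z gives the same grasp; the last joint's range is limited). The gripper opens to 85 mm and grips with 20 to 120 N. Pads are 22 mm wide; open, the fingers measure 114 mm over their backs; the gripper's body (76 mm by 85 mm) begins 54 mm behind the grasp point. The pads swing forward as they close: fully open they stand 13 mm farther back than shut.
Start: joints at [56.075, 21.807, 74.336, -0, 83.858, -12.336], TCP at [0.202, 0.511, 0.231] pointing down, gripper open.
Joint ranges: [-178.18, 178.18], [-50.72, 133.34], [12.68, 142.11], [-81.47, 261.47], [9.98, 163.14], [-165.26, 165.26]. Speed limits (degrees/s): [136.94, 136.94, 180, 180, 180, 180].

INTERFACE

Orientations are given as a 3x3 rotation matrix whose columns are the frame's x, y, z axes.
In Python, from rig import env, imaging gives the robot as it stands. The module is installed in compiled form; this text tells all that it offers.
- The arm moves only by the tool arm_command, never from a script. Its arguments are lists of equal length, an entry for each row: "turn": the turn, a rotation vector about the tool's x, y, z in units of 5 degrees (1.0 is 5 degrees), a list of three; "xyz": the shift along the tool's x, y, z in units of 50 mm (1.0 is 50 mm), a list of three; "claw": the finger opening in mm, from 0 to 85.4. A call has 1 to 12 rows; each row shifts and turns the commanded pose from where the row before left it, along the tool's axes as they then stand; what a row does not reach is not made up. A row lasts 1/10 s, in which the tool goes at most 50 mm and 8.59 degrees, less where a joint would pass 70% of its speed; a pose out of reach is approached as far as the arm can. A call is refused whole if a number of a shift passes 1 or a number of a turn 1, either way. A call with a gripper value outside its range is refused whole. The fingers move at their own pace and stop on an object; "squeeze" is the grip in N (left out, the last holds). Time passes only in rows, so rows that do not move let the fingers close. It gives the time, the measured TCP pose, the force, the opening and the grip force at its end, in the units of the state.
- env.observe(): the state, without advancing time (a new reading comes with each control period).
- imaging.get_image(name): name is "scene" or "top"; returns (picture, depth): 384x512x3 uint8, blue, green, red; 384x512 float32, m along the optical axis (not along the pixel's ray), 0 where there is no reading.
- imaging.camera_info(name): a dict with "camera_matrix" (3x3 intrinsics, pixels), "rvec" (rotation vector, rad) and "tvec" (3), from world to camera coordinates, as OpenCV has them. Camera axes: x right, y down, z forward; pixel columns grow to the right and rows downward; lengths in m; the calibration is good to about 2 mm. A picture is of the moment at which its call begins. camera_info takes no time and is no camera call.
- env.close_job(): hands the job in; it is judged then, once.
The state is a dict: "time_s": time; "q": joint angles; "qvel": joint speeds; "joint_efforts": joint torques, N m; "position": TCP position; "tool_rot": TCP orientation; "ft_force": force on the tool from outside, world axes, zero at the start; "wrist_torque": the same for the moment, N m; "grip_width": finger opening in m; "gripper_force": force on a finger pad.
Only numpy, scipy, OpenCV 4.12 (cv2) and the standard library are available. Lean on these libraries where they do the work, as an engineer would, in place of code of your own. Each camera call takes 0.05 s, during which the arm holds its last target. There are 200 camera calls.

TASK

With the fingertips only, first slide the round blue tin with the brass lid along the table right out of the yellow taped frame, clear of the tape, keeping it upright. Then push the standing iron carton high on its picture side, the one facing the robot, so that it topples onto its back and comes down inside the frame with the picture facing up; it has to land inside, not be shoved in once it is down. Pick nothing up, and leave the other goods where they stand.

Things in the scene. Friction and masses are not known exactly. Their poses are not given: they have to be found in the camera images.
- frame: Rectangle of yellow tape, 16 mm wide and flat on the dark table (nothing to bump into). Inside the tape it measures 200 mm along its x and 180 mm along its y. Origin at its centre on the table; x points away from the carton, which stands across the frame's near (-x) end.
- carton: Light grey travel-iron carton, upright: 52 mm deep (x), 120 wide (y), 160 tall (z), about 0.4 kg, friction ~0.6. Picture of an iron on its -x face, towards the robot; teal band on top along that side. The plain +x face is its back. Origin at the centre of its underside. It stands on the near strip of tape, its back 10 to 22 mm inside the inner edge, about square: tipped over its lower back edge it lies inside.
- corner0 (a point): Upper corner of the carton's picture face, on its +y side.
- corner1 (a point): Upper corner of the carton's picture face, on its -y side.
- corner2 (a point): Lower corner of the carton's picture face, on its +y side.
- corner3 (a point): Lower corner of the carton's picture face, on its -y side.
- back_foot (a point): Middle of the carton's lower back edge, the edge it tips over; stays on the table throughout.
- tin: Round low tin, blue with a brass-coloured lid, 66 mm across, 38 mm tall, about 0.15 kg, closed and loose, standing inside the frame. Origin at the centre of its underside.
- vase: Bystander, loose (mm): clear cut-glass vase, 150 tall, 68 across; origin at the centre of its underside. Stands beside one of the frame's corners, outside the tape; the middle of each long side is free.
- goblet: Bystander, loose (mm): amber glass goblet, 125 tall, 64 across; origin at the centre of its underside. Stands beside one of the frame's corners, outside the tape; the middle of each long side is free.
- figurine: Bystander, loose (mm): carved wooden figure on a 50 x 50 dark foot, 116 tall; origin at the centre of its underside. Stands beside one of the frame's corners, outside the tape; the middle of each long side is free.
- china_jar: Bystander, loose (mm): white china jar with green cap, 85 tall, 60 across; origin at the centre of its underside. Stands beside one of the frame's corners, outside the tape; the middle of each long side is free.
- elephant: Bystander, loose (mm): grey stone elephant, about 125 long, 98 tall; origin at the centre of its underside.
Things that resemble listed ones, but are neither listed nor needed, are in the scene too. Leave any black or pink look-alike of the carton alone.

How it is judged:
By the outcome, as a careful person would: the job done as asked, in the order asked, and still so for the second after the job is handed in, with the robot touching nothing.
It also fails if it takes over 48 s, if anything falls off the work surface, if the arm or the gripper's body presses on something with over 40 N, if the wrist force passes 120 N, or if a joint passes its speed limit or range.

## Working session

There is one attempt and no reset: what is moved stays moved. The work goes in short steps, Python scripts to look and compute and a tool call to move; the robot and the scene stay as the last step left them, time stands still between calls to the robot, and variables do not carry over. Pictures are saved under pics/ and viewed, at most 10 in all, crops included, and the job is handed in when it is done.

Besides the shell and the picture viewer there is one more tool, called after "Request:" as name(argument=value, ...), one argument or row to a line, values as JSON. arm_command: Moves the arm, as the interface text tells. Its arguments: {"type":"object","properties":{"turn":{"type":"array"},"xyz":{"type":"array"},"claw":{"type":"array"},"squeeze":{"type":"number"}},"required":["turn","xyz","claw"]}

```bash
mkdir -p pics; cat > h.py <<'E'
import numpy as np, cv2
from rig import env, imaging
def cam(n):
    c=imaging.camera_info(n); K=np.array(c["camera_matrix"],float); R=cv2.Rodrigues(np.array(c["rvec"],float))[0]; t=np.array(c["tvec"],float).ravel()
    return K,R,t
def ray(n,uv,z):
    K,R,t=cam(n); d=R.T@np.linalg.solve(K,[uv[0],uv[1],1]); o=-R.T@t
    return o+d*(z-o[2])/d[2]
def proj(n,p):
    K,R,t=cam(n); c=K@(R@np.array(p,float)+t); return c[:2]/c[2]
def cloud(n,depth):
    K,R,t=cam(n); v,u=np.mgrid[:384,:512]; p=np.stack([u,v,np.ones_like(u)],-1)@np.linalg.inv(K).T*depth[...,None]
    return (p-t)@R
E
python3 - <<'E'
from h import *
for n in("scene","top"):
    im,d=imaging.get_image(n); cv2.imwrite(f"pics/{n}0.png",im); np.save(f"{n}0.npy",d)
    K,R,t=cam(n); print(n,K[0,0],(-R.T@t).round(3),R[2].round(2))
a=cv2.imread("pics/scene0.png");b=cv2.imread("pics/top0.png")
s=env.observe(); print(s["time_s"],np.round(s["position"],3),np.round(s["tool_rot"],3))
cv2.imwrite("pics/scene0b.png",cv2.resize(a,(800,600))); cv2.imwrite("pics/top0b.png",cv2.resize(b,(800,600)))
E
```

```text
scene 402.506965627036 [ 1.497 -0.357  1.018] [-0.72  0.25 -0.65]
top 350.2318740452355 [ 0.331 -0.004  1.103] [ 0.21 -0.01 -0.98]
0.1 [0.202 0.511 0.231] [[-0.93   0.368 -0.001]
 [ 0.368  0.93  -0.001]
 [ 0.    -0.001 -1.   ]]
```

View pics/top0b.png

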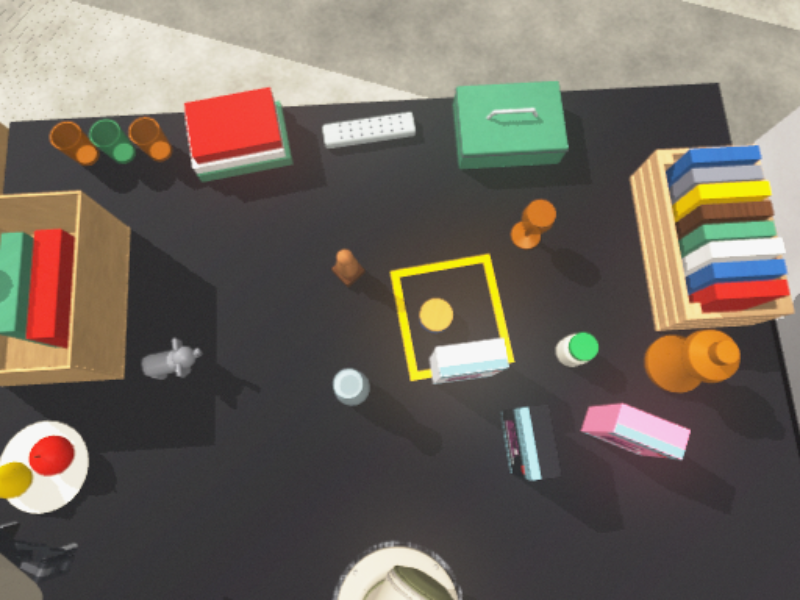

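View pics/scene0b.png

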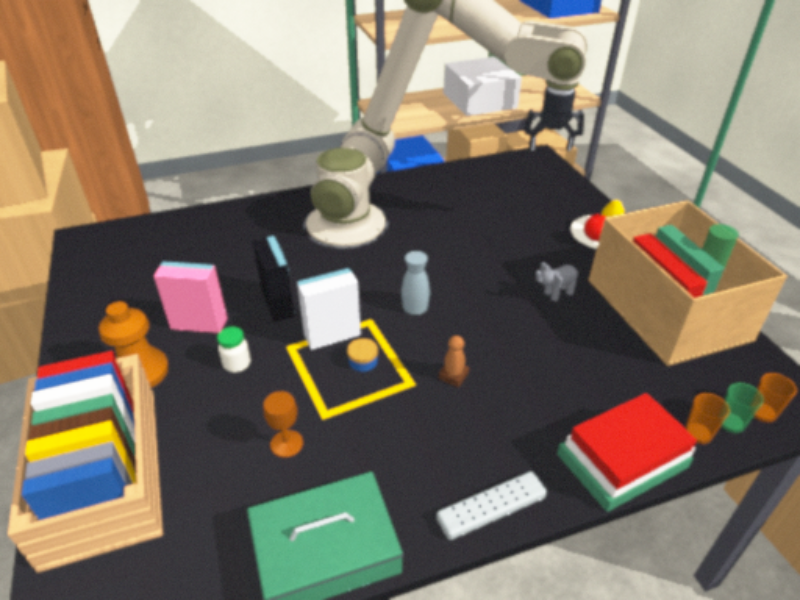

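The top view (800 px) shows the yellow frame with corners at about (393,271), (489,256), (512,360) and (412,378). The tin is at (436,314). The light grey carton is at (470,360), with the black look-alike at (530,443) and the pink one at (637,432). The light grey carton is the only one standing on the tape with its teal band towards the robot, so it is the one meant.

```bash
cat > m.py <<'E'
from h import *
im=cv2.imread("pics/top0.png"); d=np.load("top0.npy"); P=cloud("top",d)
hsv=cv2.cvtColor(im,cv2.COLOR_BGR2HSV); H,S,V=cv2.split(hsv)
u=np.arange(512)[None]; v=np.arange(384)[:,None]
roi=(u>240)&(u<340)&(v>155)&(v<250)
Y=(roi&(H>24)&(H<34)&(S>150)&(V>120)).astype(np.uint8)
pts=np.argwhere(Y)[:,::-1].astype(float)
W=np.array([ray("top",p,0)[:2] for p in pts])
r=cv2.minAreaRect(W.astype(np.float32)); print("frame outer",r); box=cv2.boxPoints(r); print(box.round(3))
# tin top
h=P[...,2]
T=roi&(h>0.03)&(h<0.045)&(H>10)&(H<30); m=P[T]; c=cv2.minEnclosingCircle(np.argwhere(T)[:,::-1].astype(np.float32)); print("tin",c,ray("top",c[0],.038),m.mean(0),np.ptp(m,axis=0))
C=roi&(h>0.153)&(h<0.17); m=P[C]; r=cv2.minAreaRect(m[:,:2].astype(np.float32)); print("carton top",r,m[:,2].mean()); print(cv2.boxPoints(r).round(3))
for n,(a,b),rr in(("vase",(225,246),16),("fig",(222,170),16),("goblet",(341,144),26),("jar",(370,224),18),("black",(335,283),30)):
    M=(abs(u-a)<rr)&(abs(v-b)<rr)&(h>0.025)&(h<.2); q=P[M]; print(n,q.mean(0).round(3),q.min(0).round(3),q.max(0).round(3))
x0,y0=235,150
cv2.imwrite("pics/crop.png",cv2.resize(im[150:260,235:385],(800,587),interpolation=cv2.INTER_CUBIC))
E
python3 m.py
```

```text
frame outer ((0.5470738410949707, -0.14430031180381775), (0.2312055379152298, 0.21202680468559265), 6.768095970153809)
[[ 0.42  -0.053]
 [ 0.445 -0.263]
 [ 0.674 -0.236]
 [ 0.649 -0.025]]
tin ((280.0, 217.5), 26.669370651245117) [ 0.49163817 -0.10973304  0.038     ] [ 0.5398006  -0.11078378  0.03774957] [0.16550148 0.06331912 0.01380762]
carton top ((0.4397273361682892, -0.15464480221271515), (0.05295964702963829, 0.11995093524456024), 4.152008056640625) 0.1599161451867221
[[ 0.409 -0.097]
 [ 0.418 -0.216]
 [ 0.47  -0.213]
 [ 0.462 -0.093]]
vase [0.405 0.058 0.124] [0.376 0.029 0.045] [0.44  0.095 0.155]
fig [0.644 0.06  0.083] [0.622 0.041 0.025] [0.665 0.082 0.12 ]
goblet [ 0.705 -0.313  0.118] [ 0.68  -0.344  0.027] [ 0.736 -0.286  0.129]
jar [ 0.453 -0.371  0.073] [ 0.426 -0.403  0.025] [ 0.484 -0.348  0.09 ]
black [ 0.29  -0.245  0.14 ] [ 0.231 -0.283  0.026] [ 0.352 -0.224  0.165]
```

View pics/crop.png

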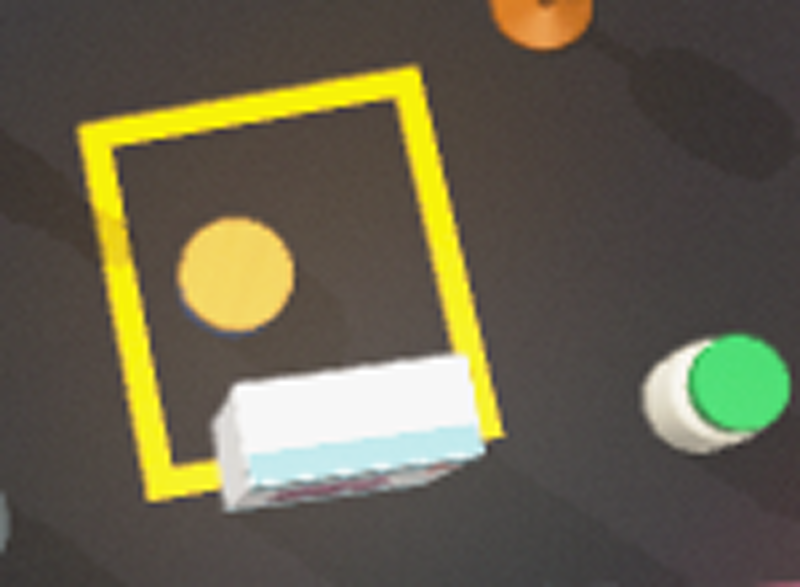

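The crop confirms it. The light grey carton at crop (350,430) has its teal band and picture towards the robot and stands across the near tape. The tin with the brass lid is at crop (236,275). I'll slide the tin out through the free middle of the +y long side, cradled by two slightly open fingertips.

```bash
cat >> h.py <<'E'
FC=np.array([0.547,-0.1443]); A=np.radians(6.77); FX=np.array([np.cos(A),np.sin(A)]); FY=np.array([-FX[1],FX[0]])
def tof(p): q=np.array(p[:2])-FC; return np.array([q@FX,q@FY])
def fromf(x,y): return FC+x*FX+y*FY
def delta(target):
    s=env.observe(); R=np.array(s["tool_rot"]); d=R.T@(np.array(target)-s["position"])
    print("t",s["time_s"],"pos",np.round(s["position"],4),"f",tof(s["position"]).round(4),"yaw_y",np.degrees(np.arctan2(R[1,1],R[0,1])).round(2),"tilt",R[2].round(3),"units",(d/0.05).round(2),"F",np.round(s["ft_force"],1))
E
python3 - <<'E'
from h import *
p=ray("top",(279.0,201.3),.038); print(p,tof(p))
d=np.load("top0.npy"); P=cloud("top",d); im=cv2.imread("pics/top0.png"); h=P[...,2]
q=P[(h>.03)&(h<.045)&(P[...,0]>.48)&(P[...,0]<.6)&(abs(P[...,1]+.11)<.06)]; print(q.min(0),q.max(0),((q.min(0)+q.max(0))/2))
for n,c in (("vase",(.405,.058)),("fig",(.644,.06)),("carton",(.4397,-.1546))): print(n,tof(c))
E
```

```text
[ 0.54245313 -0.11073319  0.038     ] [-0.00055817  0.03386877]
[ 0.51096312 -0.14271843  0.030884  ] [ 0.57582703 -0.07939931  0.04308715] [ 0.54339508 -0.11105887  0.03698558]
vase [-0.11716195  0.21762897]
fig [0.12040736 0.19144074]
carton [-0.10776604  0.00242078]
```

Request:
arm_command(
  turn=[
    [0,0,1],
    [0,0,1],
    [0,0,1],
    [0,0,1],
    [0,0,1],
    [0,0,1],
    [0,0,1],
    [0,0,1],
    [0,0,1],
    [0,0,1],
    [0,0,1],
    [0,0,1],
  ],
  xyz=[
    [0,0,0],
    [0,0,0],
    [0,0,0],
    [0,0,0],
    [0,0,0],
    [0,0,0],
    [0,0,0],
    [0,0,0],
    [0,0,0],
    [0,0,0],
    [0,0,0],
    [0,0,0],
  ],
  claw=[35,35,35,35,35,35,35,35,35,35,35,35],
)

```text
time_s: 1.3
position: [0.2022, 0.5113, 0.2309]
tool_rot: [[-0.143, 0.99, -0.001], [0.99, 0.143, -0.001], [-0.001, -0.001, -1.0]]
ft_force: [0.7, -0.0, 0.1]
grip_width: 0.0352
gripper_force: 0.0
```

```bash
python3 -c "
from h import *
delta([*fromf(0.002,-.03),.231])"
```

```text
t 1.3 pos [0.2022 0.5113 0.2309] f [-0.2651  0.6916] yaw_y 8.2 tilt [-0.001 -0.001 -1.   ] units [-1.456e+01  4.980e+00  1.000e-02] F [ 0.7 -0.   0.1]
```

Request:
arm_command(
  turn=[
    [0,0,0],
    [0,0,0],
    [0,0,0],
    [0,0,0],
    [0,0,0],
    [0,0,0],
    [0,0,0],
    [0,0,0],
    [0,0,0],
    [0,0,0],
    [0,0,0],
    [0,0,0],
  ],
  xyz=[
    [-0.6,0.2,0],
    [-0.6,0.2,0],
    [-0.6,0.2,0],
    [-0.6,0.2,0],
    [-0.6,0.2,0],
    [-0.6,0.2,0],
    [-0.6,0.2,0],
    [-0.6,0.2,0],
    [-0.6,0.2,0],
    [-0.6,0.2,0],
    [-0.6,0.2,0],
    [-0.6,0.2,0],
  ],
  claw=[35,35,35,35,35,35,35,35,35,35,35,35],
)

```text
time_s: 2.5
position: [0.374, 0.1716, 0.2312]
tool_rot: [[-0.146, 0.989, -0.0], [0.989, 0.146, -0.0], [0.0, -0.0, -1.0]]
ft_force: [-0.3, 1.5, 0.4]
grip_width: 0.035
gripper_force: 0.0
```

Request:
arm_command(
  turn=[
    [0,0,0],
    [0,0,0],
    [0,0,0],
    [0,0,0],
    [0,0,0],
    [0,0,0],
    [0,0,0],
    [0,0,0],
    [0,0,0],
    [0,0,0],
    [0,0,0],
    [0,0,0.28],
  ],
  xyz=[
    [-0.6,0.2,0],
    [-0.6,0.2,0],
    [-0.6,0.2,0],
    [-0.6,0.2,0],
    [-0.6,0.2,0],
    [-0.6,0.2,0],
    [-0.6,0.2,0],
    [-0.6,0.2,0],
    [-0.6,0.2,0],
    [-0.6,0.2,0],
    [-0.6,0.2,0],
    [-0.6,0.2,0],
  ],
  claw=[35,35,35,35,35,35,35,35,35,35,35,35],
)

```text
time_s: 3.7
position: [0.5454, -0.1669, 0.2309]
tool_rot: [[-0.122, 0.993, -0.001], [0.993, 0.122, 0.0], [0.001, -0.001, -1.0]]
ft_force: [0.5, 0.6, -0.7]
grip_width: 0.0352
gripper_force: 0.0
```

```bash
python3 -c "
from h import *
delta([*fromf(0.002,-.03),.012])"
```

```text
t 3.7 pos [ 0.5454 -0.1669  0.2309] f [-0.0043 -0.0223] yaw_y 6.98 tilt [ 0.001 -0.001 -1.   ] units [-0.16  0.13  4.38] F [ 0.5  0.6 -0.7]
```

Request:
arm_command(
  turn=[
    [0,0,0],
    [0,0,0],
    [0,0,0],
    [0,0,0],
    [0,0,0],
    [0,0,0],
    [0,0,0],
    [0,0,0],
    [0,0,0],
    [0,0,0],
    [0,0,0],
    [0,0,0],
  ],
  xyz=[
    [-0.2,0.1,0],
    [0,0,0.4],
    [0,0,0.5],
    [0,0,0.5],
    [0,0,0.5],
    [0,0,0.5],
    [0,0,0.5],
    [0,0,0.5],
    [0,0,0.4],
    [0,0,0.3],
    [0,0,0.2],
    [0,0,0.1],
  ],
  claw=[35,35,35,35,35,35,35,35,35,35,35,35],
)

```text
time_s: 4.9
position: [0.551, -0.1745, 0.0106]
tool_rot: [[-0.123, 0.992, -0.001], [0.992, 0.123, 0.001], [0.001, -0.001, -1.0]]
ft_force: [-0.9, -0.1, -0.5]
grip_width: 0.035
gripper_force: 0.0
```

```bash
python3 - <<'E'
from h import *
delta([*fromf(0.002,-.03),.012])
im,d=imaging.get_image("scene"); u,v=proj("scene",[.54,-.12,.05]).astype(int); print(u,v)
c=im[max(v-75,0):v+75,max(u-100,0):u+100]; cv2.imwrite("pics/s1.png",cv2.resize(c,(800,600),interpolation=cv2.INTER_CUBIC))
E
```

```text
t 4.9 pos [ 0.551  -0.1745  0.0106] f [ 0.0004 -0.0304] yaw_y 7.04 tilt [ 0.001 -0.001 -1.   ] units [ 0.01  0.03 -0.03] F [-0.9 -0.1 -0.5]
228 220
```

View pics/s1.png

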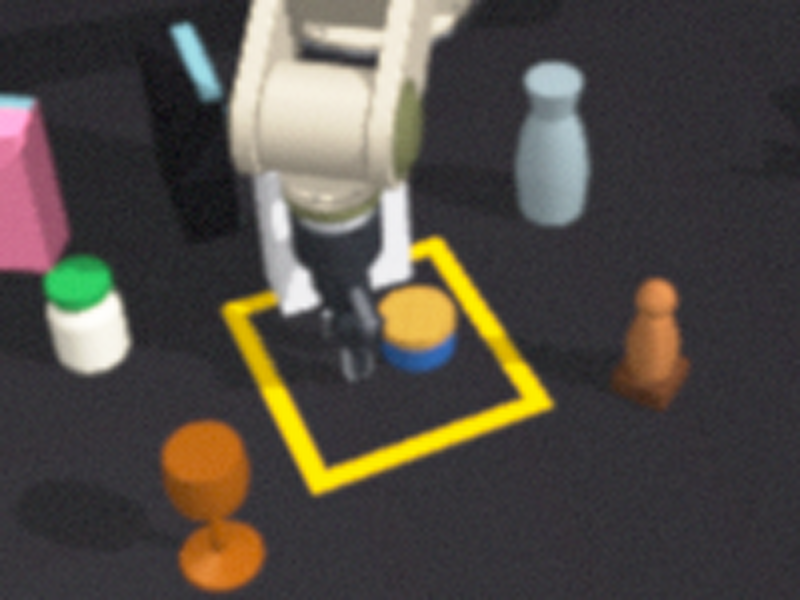

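The fingers, at (350,340), are down beside the tin at (418,325) and clear of both carton and tin. Next I push towards +y.

Request:
arm_command(
  turn=[
    [0,0,0],
    [0,0,0],
    [0,0,0],
    [0,0,0],
    [0,0,0],
    [0,0,0],
    [0,0,0],
    [0,0,0],
    [0,0,0],
    [0,0,0],
    [0,0,0],
    [0,0,0],
  ],
  xyz=[
    [0.1,0,0],
    [0.1,0,0],
    [0.1,0,0],
    [0.13,0,0],
    [0.13,0,0],
    [0.13,0,0],
    [0.13,0,0],
    [0.13,0,0],
    [0.13,0,0],
    [0.13,0,0],
    [0.13,0,0],
    [0.13,0,0],
  ],
  claw=[35,35,35,35,35,35,35,35,35,35,35,35],
)

```text
time_s: 6.15
position: [0.5422, -0.1016, 0.0113]
tool_rot: [[-0.122, 0.993, -0.0], [0.993, 0.122, -0.0], [-0.0, -0.0, -1.0]]
ft_force: [0.2, -2.1, 0.6]
grip_width: 0.0351
gripper_force: 0.8
```

Request:
arm_command(
  turn=[
    [0,0,0],
    [0,0,0],
    [0,0,0],
    [0,0,0],
    [0,0,0],
    [0,0,0],
    [0,0,0],
    [0,0,0],
    [0,0,0],
    [0,0,0],
    [0,0,0],
    [0,0,0],
  ],
  xyz=[
    [0.15,0,0],
    [0.15,0,0],
    [0.15,0,0],
    [0.15,0,0],
    [0.15,0,0],
    [0.15,0,0],
    [0.15,0,0],
    [0.15,0,0],
    [0.15,0,0],
    [0.15,0,0],
    [0.1,0,0],
    [0.05,0,0],
  ],
  claw=[35,35,35,35,35,35,35,35,35,35,35,35],
)

```text
time_s: 7.35
position: [0.5321, -0.0197, 0.0113]
tool_rot: [[-0.122, 0.992, -0.0], [0.992, 0.122, 0.0], [0.0, -0.0, -1.0]]
ft_force: [0.4, -1.7, 1.6]
grip_width: 0.0351
gripper_force: 0.7
```

```bash
python3 - <<'E'
from h import *
delta([*fromf(0.0,.126),.012])
im,d=imaging.get_image("scene"); u,v=228,220
c=im[v-75:v+75,u-80:u+120]; cv2.imwrite("pics/s2.png",cv2.resize(c,(800,600),interpolation=cv2.INTER_CUBIC))
P=cloud("scene",d); hsv=cv2.cvtColor(im,cv2.COLOR_BGR2HSV)
m=(hsv[...,0]>12)&(hsv[...,0]<24)&(hsv[...,1]>90)&(P[...,2]>.025)&(P[...,2]<.05)&(abs(P[...,0]-.53)<.08)&(P[...,1]>-.12)&(P[...,1]<.1)
q=P[m]; print(m.sum(),q.min(0),q.max(0)); mid=(q.min(0)+q.max(0))/2; print(mid,tof(mid))
E
```

```text
t 7.35 pos [ 0.5321 -0.0197  0.0113] f [-1.000e-04  1.255e-01] yaw_y 7.04 tilt [ 0. -0. -1.] units [ 0.01  0.   -0.01] F [ 0.4 -1.7  1.6]
109 [ 0.4971484  -0.01007466  0.02699148] [0.56389692 0.05002657 0.04541066]
[0.53052266 0.01997596 0.03620107] [0.00300307 0.16507294]
```

View pics/s2.png

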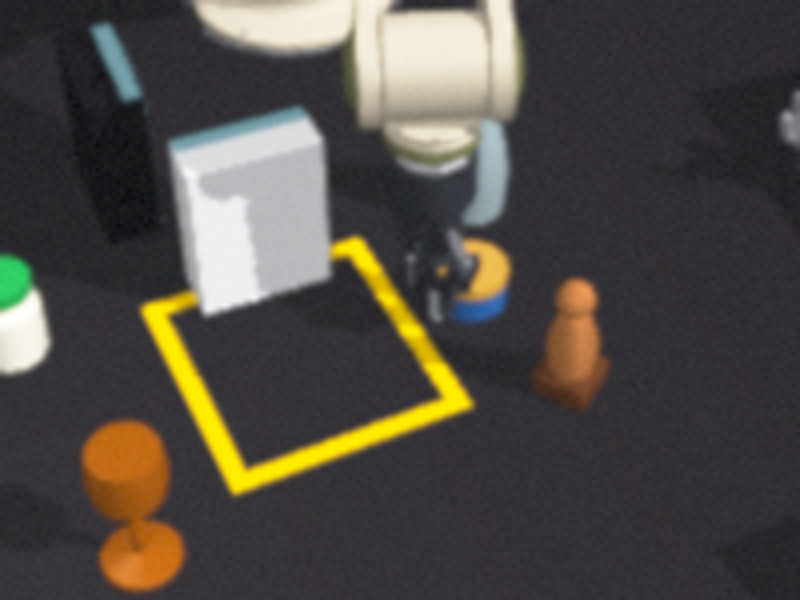

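The tin, at (483,280), stands upright about 26 mm clear of the tape, and the carton is untouched. I'll back off, lift, and turn.

Request:
arm_command(
  turn=[
    [0,0,0],
    [0,0,0],
    [0,0,0],
    [0,0,0],
    [0,0,0],
    [0,0,0],
    [0,0,0],
    [0,0,0.6],
    [0,0,1],
    [0,0,1],
    [0,0,1],
    [0,0,1],
  ],
  xyz=[
    [-0.3,0,0],
    [-0.3,0,0],
    [0,0,-0.6],
    [0,0,-0.8],
    [0,0,-0.8],
    [0,0,-0.8],
    [0,0,-0.8],
    [0,0,-0.8],
    [0,0,-0.4],
    [0,0,0],
    [0,0,0],
    [0,0,0],
  ],
  claw=[35,35,35,35,35,40,40,40,40,40,40,40],
)

```text
time_s: 8.6
position: [0.5359, -0.0516, 0.2614]
tool_rot: [[0.28, 0.96, 0.0], [0.96, -0.28, -0.0], [-0.0, 0.0, -1.0]]
ft_force: [0.2, 0.4, 0.0]
grip_width: 0.0403
gripper_force: 0.0
```

Request:
arm_command(
  turn=[
    [0,0,1],
    [0,0,1],
    [0,0,1],
    [0,0,1],
    [0,0,1],
    [0,0,1],
    [0,0,1],
    [0,0,1],
    [0,0,1],
    [0,0,1],
    [0,0,1],
    [0,0,1],
  ],
  xyz=[
    [0,0,0],
    [0,0,0],
    [0,0,0],
    [0,0,0],
    [0,0,0],
    [0,0,0],
    [0,0,0],
    [0,0,0],
    [0,0,0],
    [0,0,0],
    [0,0,0],
    [0,0,0],
  ],
  claw=[40,40,40,40,40,40,40,40,40,40,40,40],
)

```text
time_s: 9.8
position: [0.5359, -0.0516, 0.2612]
tool_rot: [[0.971, 0.237, -0.0], [0.237, -0.971, 0.0], [-0.0, -0.0, -1.0]]
ft_force: [-0.5, 0.2, -0.4]
grip_width: 0.04
gripper_force: 0.0
```

```bash
python3 - <<'E'
from h import *
delta([.368,-.160,.26])
im,d=imaging.get_image("top"); cv2.imwrite("pics/top1.png",im); P=cloud("top",d)
m=(P[...,2]>.152)&(P[...,2]<.17)&(abs(P[...,0]-.44)<.08)&(abs(P[...,1]+.155)<.1)
r=cv2.minAreaRect(P[m][:,:2].astype(np.float32)); print(m.sum(),r)
E
```

```text
t 9.8 pos [ 0.5359 -0.0516  0.2612] f [-0.0001  0.0933] yaw_y -76.28 tilt [-0. -0. -1.] units [-3.78  1.31  0.03] F [-0.5  0.2 -0.4]
752 ((0.43963396549224854, -0.15507975220680237), (0.052791763097047806, 0.12050388008356094), 4.204273700714111)
```

Request:
arm_command(
  turn=[
    [0,0,0.95],
    [0,0,0.95],
    [0,0,0],
    [0,0,0],
    [0,0,0],
    [0,0,0],
    [0,0,0],
    [0,0,0],
    [0,0,0],
    [0,0,0],
    [0,0,0],
    [0,0,0],
  ],
  xyz=[
    [0,0,0],
    [0,0,0],
    [-0.39,0.21,0],
    [-0.39,0.21,0],
    [-0.39,0.21,0],
    [-0.39,0.21,0],
    [-0.39,0.21,0],
    [-0.39,0.21,0],
    [-0.39,0.21,0],
    [-0.39,0.21,0],
    [-0.39,0.21,0],
    [0,0,0],
  ],
  claw=[40,40,40,40,40,40,40,40,40,40,40,40],
)

```text
time_s: 11.05
position: [0.3669, -0.1597, 0.2615]
tool_rot: [[0.997, 0.077, -0.0], [0.077, -0.997, -0.0], [-0.0, 0.0, -1.0]]
ft_force: [0.3, -0.7, -0.9]
grip_width: 0.0399
gripper_force: 0.0
```

```bash
python3 -c "
from h import *
delta([.368,-.160,.135])"
```

```text
t 11.05 pos [ 0.3669 -0.1597  0.2615] f [-0.1807  0.006 ] yaw_y -85.59 tilt [-0.  0. -1.] units [0.02 0.01 2.53] F [ 0.3 -0.7 -0.9]
```

Request:
arm_command(
  turn=[
    [0,0,0],
    [0,0,0],
    [0,0,0],
    [0,0,0],
    [0,0,0],
    [0,0,0],
    [0,0,0],
    [0,0,0],
    [0,0,0],
    [0,0,0],
    [0,0,0],
    [0,0,0],
  ],
  xyz=[
    [0,0,0.3],
    [0,0,0.4],
    [0,0,0.4],
    [0,0,0.4],
    [0,0,0.4],
    [0,0,0.4],
    [0,0,0.2],
    [0,0,0],
    [0.2,0,0],
    [0.2,0,0],
    [0.1,0,0],
    [0.1,0,0],
  ],
  claw=[40,40,40,40,40,40,40,40,40,40,40,40],
)

```text
time_s: 12.25
position: [0.3991, -0.1556, 0.1366]
tool_rot: [[0.997, 0.079, 0.001], [0.079, -0.997, -0.0], [0.001, 0.001, -1.0]]
ft_force: [-0.3, -0.4, 0.5]
grip_width: 0.0401
gripper_force: 0.0
```

```bash
python3 - <<'E'
from h import *
delta([.468,-.153,.135])
im,d=imaging.get_image("scene"); P=cloud("scene",d)
m=(P[...,2]>.152)&(P[...,2]<.163)&(abs(P[...,0]-.44)<.08)&(abs(P[...,1]+.155)<.1)
r=cv2.minAreaRect(P[m][:,:2].astype(np.float32)); print(m.sum(),r)
c=im[145:295,148:348]; cv2.imwrite("pics/s3.png",cv2.resize(c,(800,600),interpolation=cv2.INTER_CUBIC))
E
```

```text
t 12.25 pos [ 0.3991 -0.1556  0.1366] f [-0.1482  0.0062] yaw_y -85.45 tilt [ 0.001  0.001 -1.   ] units [1.38 0.06 0.03] F [-0.3 -0.4  0.5]
305 ((0.4337576925754547, -0.15672902762889862), (0.07679830491542816, 0.12050201743841171), 4.333981037139893)
```

View pics/s3.png

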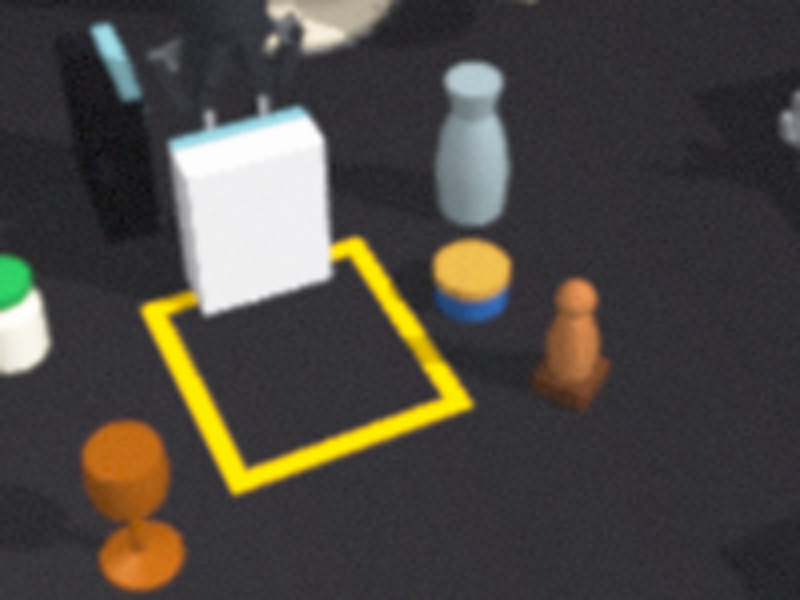

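The tin, at (470,280), is clear of the tape, and the fingertips sit just behind the teal edge near (237,115). I'll push gently and check partway that the carton tips and doesn't slide.

Request:
arm_command(
  turn=[
    [0,0,0],
    [0,0,0],
    [0,0,0],
    [0,0,0],
    [0,0,0],
  ],
  xyz=[
    [0.1,0,0],
    [0.1,0,0],
    [0.1,0,0],
    [0.1,0,0],
    [0.1,0,0],
  ],
  claw=[40,40,40,40,40],
)

```text
time_s: 12.8
position: [0.4236, -0.1537, 0.1363]
tool_rot: [[0.997, 0.079, 0.0], [0.079, -0.997, -0.0], [0.0, 0.0, -1.0]]
ft_force: [-0.7, 0.2, 0.7]
grip_width: 0.0396
gripper_force: 0.2
```

```bash
python3 - <<'E'
from h import *
delta([.468,-.153,.135])
im,d=imaging.get_image("scene"); P=cloud("scene",d); hsv=cv2.cvtColor(im,cv2.COLOR_BGR2HSV)
F=(P[...,:2]-FC)@np.stack([FX,FY],1)
for z in (.01,.03,.07,.11,.14):   # back face x in frame vs height
    m=(abs(P[...,2]-z)<.006)&(abs(F[...,1])<.05)&(F[...,0]<.05)&(F[...,0]>-.14)&(hsv[...,2]>110)
    print(z,m.sum(),np.median(F[m][:,0]).round(4))
E
```

```text
t 12.8 pos [ 0.4236 -0.1537  0.1363] f [-0.1236  0.0052] yaw_y -85.49 tilt [ 0.  0. -1.] units [0.89 0.06 0.03] F [-0.7  0.2  0.7]
0.01 58 -0.0783
0.03 58 -0.0753
0.07 60 -0.0695
0.11 67 -0.0637
0.14 69 -0.0599
```

It is tipping: tilted about 8°, with the back foot still in place. I'll carry on past balance, then hold while it falls.

Request:
arm_command(
  turn=[
    [0,0,0],
    [0,0,0],
    [0,0,0],
    [0,0,0],
    [0,0,0],
    [0,0,0],
    [0,0,0],
    [0,0,0],
    [0,0,0],
    [0,0,0],
    [0,0,0],
    [0,0,0],
  ],
  xyz=[
    [0.1,0,0],
    [0.1,0,0],
    [0.1,0,0],
    [0.1,0,0],
    [0.1,0,0],
    [0.1,0,0],
    [0.1,0,0],
    [0,0,0],
    [0,0,0],
    [0,0,0],
    [0,0,0],
    [0,0,0],
  ],
  claw=[40,40,40,40,40,40,40,40,40,40,40,40],
)

```text
time_s: 14.05
position: [0.458, -0.151, 0.1364]
tool_rot: [[0.997, 0.079, -0.0], [0.079, -0.997, -0.0], [-0.0, 0.0, -1.0]]
ft_force: [0.4, -0.3, 0.6]
grip_width: 0.04
gripper_force: 0.0
```

Request:
arm_command(
  turn=[
    [0,0,0],
    [0,0,0],
    [0,0,0],
    [0,0,0],
    [0,0,0],
    [0,0,0],
    [0,0,0],
    [0,0,0],
  ],
  xyz=[
    [-0.2,0,-0.4],
    [-0.4,0,-0.6],
    [-0.4,0,-0.6],
    [-0.4,0,-0.6],
    [-0.4,0,-0.4],
    [-0.4,0,0],
    [0,0,0],
    [0,0,0],
  ],
  claw=[40,40,40,40,40,40,40,40],
)

```text
time_s: 14.85
position: [0.3485, -0.1596, 0.2663]
tool_rot: [[0.997, 0.078, 0.0], [0.078, -0.997, -0.0], [0.0, 0.0, -1.0]]
ft_force: [-0.1, 0.7, 0.4]
grip_width: 0.04
gripper_force: 0.0
```

```bash
python3 - <<'E'
from h import *
delta([.468,-.153,.135])
im,d=imaging.get_image("scene"); P=cloud("scene",d); hsv=cv2.cvtColor(im,cv2.COLOR_BGR2HSV)
cv2.imwrite("pics/s4.png",cv2.resize(im[145:295,148:348],(800,600),interpolation=cv2.INTER_CUBIC))
F=(P[...,:2]-FC)@np.stack([FX,FY],1)
m=(P[...,2]>.045)&(P[...,2]<.06)&(abs(F[...,1])<.095)&(abs(F[...,0])<.13)
r=cv2.minAreaRect(F[m].astype(np.float32)); print(m.sum(),r,cv2.boxPoints(r).round(3),P[m][:,2].mean())
E
```

```text
t 14.85 pos [ 0.3485 -0.1596  0.2663] f [-0.1989  0.0082] yaw_y -85.54 tilt [ 0.  0. -1.] units [2.39 0.05 2.63] F [-0.1  0.7  0.4]
1270 ((0.0041740164160728455, -0.00444658100605011), (0.12005863338708878, 0.1665239930152893), 87.8875503540039) [[-0.081 -0.061]
 [ 0.085 -0.068]
 [ 0.09   0.052]
 [-0.077  0.059]] 0.0542638595768835
```

View pics/s4.png

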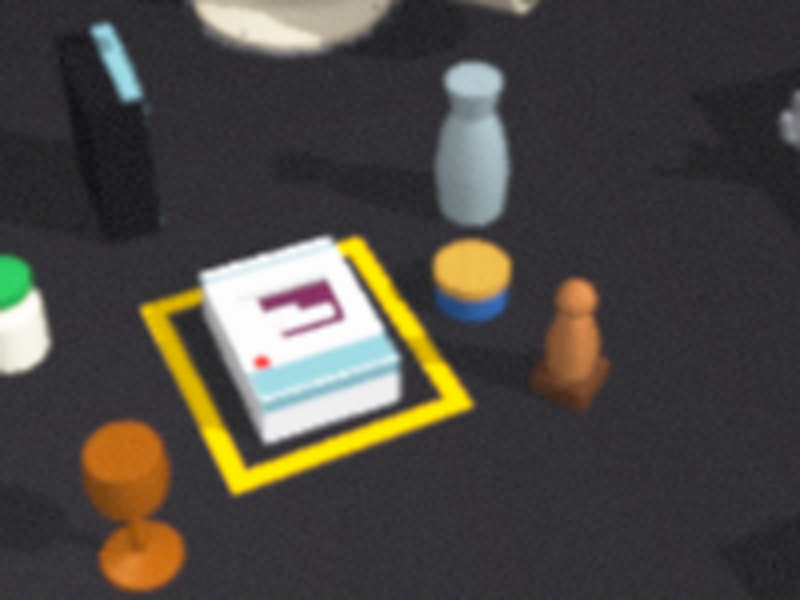

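The carton, at (300,340), lies on its back inside the tape with the picture up. The tin stands upright outside at (470,280), the other goods are in place, and the arm is clear.

```bash
python3 -c "
from rig import env
print(env.close_job())"
```

```text
the job is handed in; nothing more can be done
None
```

Job handed in after about 15 s: the tin stands upright about 26 mm clear of the tape, and the carton was then toppled onto its back inside the frame, picture up, with the other goods where they stood.

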